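# Put the specimen-pot bin back in its place in the packed supply row

## Robot

A 6-joint arm with a two-finger parallel gripper is mounted at the origin on the work surface. World frame = base frame: x ahead of the robot, y to its left, z up, the work surface at z = 0. Lengths are in m, angles in rad, forces in N, time in s.
With the tool pointing down it reaches from about 0.3 to 0.875 m from the base axis. Payload 6.4 kg.
Tool frame: the origin (TCP) lies midway between the tips of the shut fingers; the grasp point (between the pads) lies 19 mm behind it; z points along the fingers, y is the line along which they close (so a half turn about z gives the same grasp; the last joint's range is limited). The gripper opens to 85 mm and grips with 20 to 120 N. Pads are 22 mm wide; open, the fingers measure 114 mm over their backs; the gripper's body (76 mm by 85 mm) begins 54 mm behind the grasp point. The pads swing forward as they close: fully open they stand 13 mm farther back than shut.
Start: joints at [0.977, 0.181, 1.607, -0, 1.354, -0.206], TCP at [0.217, 0.532, 0.231] pointing down, gripper open.
Joint ranges: [-2.99, 2.99], [-0.89, 2.07], [0.3, 2.58], [-1.14, 4.28], [0, 2.63], [-3.12, 3.12]. Speed limits (rad/s): [2.57, 2.57, 3.01, 3.14, 3.14, 3.14].

## Interface

Orientations are given as a unit quaternion [w, x, y, z].
In Python, from bench import ctrl gives the robot as it stands. The module is installed in compiled form; this text tells all that it offers.
- The arm moves only by the tool move_arm, never from a script. Its argument "plan" is one flat list of numbers, 6 for each row, row after row: the shift along the world's x, y, z in units of 50 mm (1.0 is 50 mm), then the turn, a rotation vector about the world's x, y, z in rad. A call has 1 to 10 rows; each row is the pose to reach, as a shift and turn from the pose commanded when the call began; what a row does not reach only later rows make up. A row lasts 1/8 s, in which the tool goes at most 62.5 mm and 10.7 degrees, less where a joint would pass 70% of its speed; a pose out of reach is approached as far as the arm can. A call with a gripper value outside its range is refused whole. "grip" is the finger opening in mm, from 0 to 85.4, set as the call begins (left out, the last holds). The fingers move at their own pace and stop on an object; the grip force is fixed at half the most. Time passes only in rows, so rows that repeat a pose let the fingers close. It gives the time, the measured TCP pose, the force, the opening and the grip force at its end, in the units of the state.
- ctrl.get_obs(): the state, without advancing time (a new reading comes with each control period).
- ctrl.camera(name): name is "side" or "top" or "wrist"; returns a dict with "pixels" (420x560x3 uint8, red, green, blue), "fx", "fy", "cx", "cy" (pixels), "origin" and "attitude" of the camera in the world. Camera axes: x right, y down, z forward; pixel columns grow to the right and rows downward; lengths in m; the calibration is good to about 2 mm. A picture is of the moment at which its call begins. There is no depth.
- ctrl.hand_in(): hands the job in; it is judged then, once.
The state is a dict: "time_s": time; "q": joint angles; "dq": joint speeds; "joint_efforts": joint torques, N m; "eef_pos": TCP position; "eef_rot": TCP orientation; "wrist_force": force on the tool from outside, world axes, zero at the start; "torque": the same for the moment, N m; "opening": opening from 0.0 (shut) to 1.0 (fully open); "grasp_force": force on a finger pad.
Only numpy, scipy, OpenCV 4.12 (cv2) and the standard library are available. Lean on these libraries where they do the work, as an engineer would, in place of code of your own. Each camera call takes 0.05 s, during which the arm holds its last target. There are 200 camera calls.

## Task

The bin of specimen pots belongs in the row of supply bins on the rack, directly to the right (as the robot faces the row) of the bin with the tape rolls. The bins have closed up and left no room there: slide the neighbouring bins apart, set the pot bin into the opening without dropping it, and leave all five bins upright in the rack, pushed back with their fronts in line. Tip no bin, and leave the spare empty bin, the stapler and the bottle where they are.

Things in the scene. Friction and masses are not known exactly. Their poses are not given: they have to be found in the camera images.
- rack: Fixed aluminium bin rack under the row. Origin: centre of underside; x from open front to back, y left seen from the robot, z up. Floor 8 thick (bins stand with underside at z +8), 184 front to back, no front lip. End cheeks 60 high, inner faces at y +154 and -154. Back stop 60 high, inner face at x +82; a bin fully home has its origin at x 0 to +2. Five 58 wide bins leave 18 spare. Yaw within 0.12 rad.
- tape_bin: Grey open-topped bin with two piles of tape rolls lying flat, holes up (47 diameter, 51 high), in the row. All bins alike: 160 long (x) x 58 wide (y); origin: centre of underside, x from front to back, y left seen from the front, z up. Sides and back 3 thick, 75 high, sides only 60 high over the front 50. About 0.2 to 0.4 kg, loose, slides on the rack.
- tape_front (a point): Top centre of the tape bin's front wall, 75 before the bin's origin and 60 above its underside (the same on every bin; axes as the bin's). The front wall is 58 wide, 60 high and 10 thick, with a blank card label outside. It can be pinched from above; behind it the bin is empty down to the floor (3 thick) for at least 33. A bin dragged by it turns a little, the back lagging.
- tube_bin: Same bin in the row, with a bundle of capped clear sample tubes lying lengthwise, up to 31 high. Loose, same origin and axes.
- stick_bin: Same bin in the row, with flat wooden spatula sticks stacked lengthwise, up to 33 high. Loose, same origin and axes.
- carton_bin: Same bin in the row, with three small cartons, up to 54 high. Loose, same origin and axes. The four row bins stand in any order, about 2 apart; the free space is at the two ends of the row, 24 to 46 at each, too little for a bin.
- pot_bin: The bin to put back: same bin, with two round specimen pots with flat white lids (45 diameter, 50 high). 0.2 to 0.4 kg, loose, on the desk before the rack, at the left or the right, underside at z 0, front roughly towards the robot. Same origin and axes.
- pot_front (a point): Top centre of the pot bin's front wall (10 thick, 60 high), 75 before that bin's origin and 60 above its underside; axes as the bin's.
- empty_bin: Bystander: same bin, empty, on the desk on the other side from the pot bin. Stays where it is. Same origin and axes.
- stapler: Bystander: black stapler, 150 x 38 x 50 high, on the desk before the rack. Origin: centre of underside, x along it.
- sanitizer: Bystander: clear bottle with white cap, 60 diameter, 150 high, left of the rack. Origin: centre of underside.

How it is judged:
At the end, for the whole second after the job is handed in: The pot bin stands directly right of the tape bin, front to the front, level within 12 mm. All five bins stand on the rack floor at rest, upright within 0.06 rad, square to the rack within 0.12 rad, origins between 10 mm before and 8 mm behind the rack's origin line (x of tape_bin in the frame of rack between -0.01 and 0.008 m and z of each of tape_bin, tube_bin, stick_bin, carton_bin, pot_bin in the frame of rack below 0.013 m and angle between each of tape_bin, tube_bin, stick_bin, carton_bin, pot_bin's own z axis and vertical below 0.06 rad and angle between the x axis of each of tape_bin, tube_bin, stick_bin, carton_bin, pot_bin and the x axis of rack, either way round below 0.12 rad and y of tape_bin in the frame of rack between -0.135 and 0.135 m and linear speed of each of tape_bin, tube_bin, stick_bin, carton_bin, pot_bin below 0.02 m/s and x of tube_bin in the frame of rack between -0.01 and 0.008 m and y of tube_bin in the frame of rack between -0.135 and 0.135 m and x of stick_bin in the frame of rack between -0.01 and 0.008 m and y of stick_bin in the frame of rack between -0.135 and 0.135 m and x of carton_bin in the frame of rack between -0.01 and 0.008 m and y of carton_bin in the frame of rack between -0.135 and 0.135 m and x of pot_bin in the frame of rack between -0.01 and 0.008 m and y of pot_bin in the frame of rack between -0.135 and 0.135 m and y of pot_bin in the frame of tape_bin between -0.08 and -0.05 m and z of pot_bin in the frame of rack above 0.004 m and x of pot_bin in the frame of tape_bin between -0.012 and 0.012 m and angle between the x axis of pot_bin and the x axis of tape_bin, either way round below 0.12 rad and x of pot_front in the frame of rack below -0.05 m); the robot touches nothing.
It fails at once if the spare empty bin is pushed more than 30 mm or tipped over (distance of empty_bin from where it was at the start of the episode above 0.03 m or angle between empty_bin's own z axis and vertical above 0.4 rad).
It fails at once if the stapler is pushed more than 30 mm or tipped over (distance of stapler from where it was at the start of the episode above 0.03 m or angle between stapler's own z axis and vertical above 0.4 rad).
It fails at once if the bottle is pushed more than 30 mm or tipped over (distance of sanitizer from where it was at the start of the episode above 0.03 m or angle between sanitizer's own z axis and vertical above 0.4 rad).
It fails at once if a supply bin is tipped by more than about 35 degrees, so that its contents would spill (angle between any of tape_bin, tube_bin, stick_bin, carton_bin, pot_bin's own z axis and vertical above 0.6 rad).
It fails at once if the pot bin is let fall (moving faster than 0.6 m/s while nothing grips or touches it) (linear speed of pot_bin above 0.6 m/s and not (contact force between pot_bin and the fingers above 0.1 N)).
It also fails if it takes over 72 s, if anything falls off the work surface, if the arm or the gripper's body presses on something with over 40 N, if the wrist force passes 120 N, or if a joint passes its speed limit or range.

## Working session

There is one attempt and no reset: what is moved stays moved. The work goes in short steps, Python scripts to look and compute and a tool call to move; the robot and the scene stay as the last step left them, time stands still between calls to the robot, and variables do not carry over. Pictures are saved under pics/ and viewed, at most 10 in all, crops included, and the job is handed in when it is done.

Besides the shell and the picture viewer there is one more tool, called after "Request:" as a command line: name --argument value ..., lists and objects as JSON in quotes. move_arm: Moves the arm, as the interface text tells. Its arguments: {"type":"object","properties":{"plan":{"type":"array"},"grip":{"type":"number"}},"required":["plan"]}

```bash
mkdir -p pics
cat > h.py <<'E'
import numpy as np,cv2
from bench import ctrl
from scipy.spatial.transform import Rotation as R
def rot(a):
    a=np.array(a,float)
    return a if a.shape==(3,3) else R.from_quat(a.ravel()[[1,2,3,0]]).as_matrix()
def cam(n,save=None):
    c=ctrl.camera(n)
    if save: cv2.imwrite('pics/'+save,c['pixels'][:,:,::-1])
    return c
def ray(c,u,v,z):
    d=rot(c['attitude'])@np.array([(u-c['cx'])/c['fx'],(v-c['cy'])/c['fy'],1]);o=np.array(c['origin'])
    return o+d*(z-o[2])/d[2]
def proj(c,p):
    q=rot(c['attitude']).T@(np.array(p)-c['origin']);return c['fx']*q[0]/q[2]+c['cx'],c['fy']*q[1]/q[2]+c['cy']
E
python3 - <<'E'
from h import *
for n in('top','side'):
    c=cam(n,n+'0.png');print(n,c['fx'],c['cx'],c['cy'],c['origin'],c['attitude'])
o=ctrl.get_obs();print(o['eef_pos'],o['eef_rot'],o['time_s'],o['wrist_force'])
E
```

```text
top 405.37328880195076 276.77042098755993 211.25272210257634 [0.34335174 0.03609979 1.09735868] [-0.07405328  0.70661063 -0.70066475  0.06547084]
side 395.1909107274197 282.56970210833236 206.89171900908187 [ 0.26214584 -0.6130358   0.77630386] [-0.38351377  0.90259371 -0.18104791  0.07391507]
[0.21715043 0.53189141 0.23046924] [-3.12088286e-04  1.92681438e-01  9.81261038e-01 -7.36183322e-04] 0.1 [ 0.88260085  0.20215054 -0.20531433]
```

View pics/top0.png

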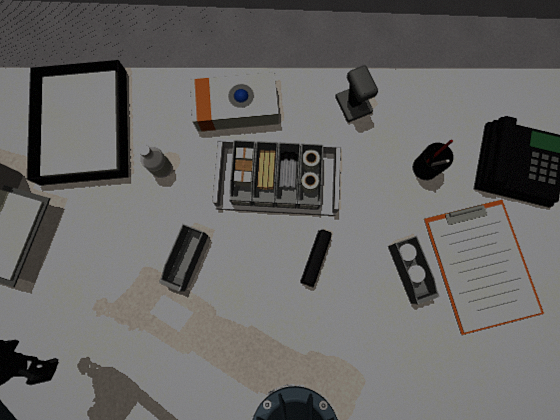

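View pics/side0.png

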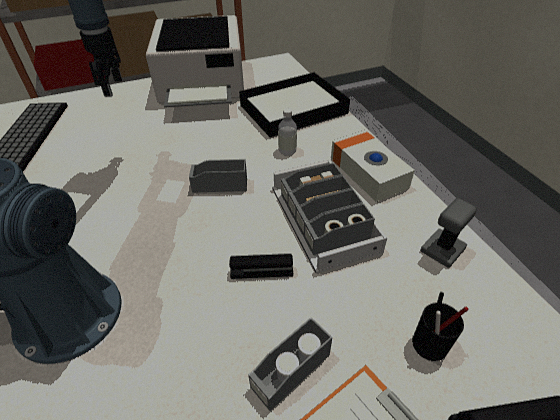

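Run:
```python
from h import *
im=cv2.imread('pics/top0.png')
im=np.clip(im.astype(float)*1.7,0,255).astype(np.uint8)
a=cv2.resize(im[130:225,205:350],None,fx=4,fy=4,interpolation=cv2.INTER_CUBIC)
b=cv2.resize(im[232:312,384:440],None,fx=3.9,fy=3.9,interpolation=cv2.INTER_CUBIC)
o=np.zeros((380,800,3),np.uint8);o[:a.shape[0],:a.shape[1]]=a;o[:b.shape[0],582:582+b.shape[1]]=b
for i in range(210,350,10): cv2.putText(o,str(i),((i-205)*4,8),0,.3,(0,0,255));cv2.line(o,((i-205)*4,10),((i-205)*4,14),(0,0,255))
cv2.imwrite('pics/crop1.png',o)
```

```text
(no output)
```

View pics/crop1.png

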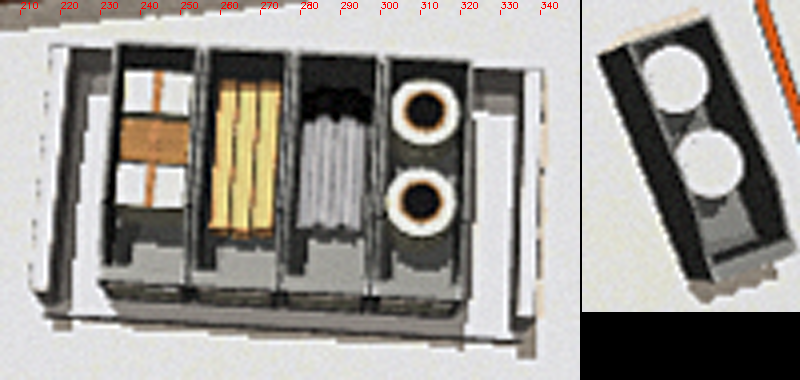

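Run:
```python
from h import *
c=ctrl.camera('top')
A=lambda x,y:(205+x/4,130+y/4)
B=lambda x,y:(384+(x-582)/3.9,232+y/3.9)
P=lambda n,p,z:print(n,ray(c,*p,z).round(4))
P('cheekL back',A(70,48),.06);P('cheekL front',A(48,295),.06)
P('cheekR back',A(526,68),.06);P('cheekR front',A(517,318),.06)
P('rackfloor frontL',A(48,318),.008);P('rackfloor frontR',A(520,341),.008)
P('bins backL',A(117,42),.083);P('bins backR',A(470,60),.083)
P('bins frontL',A(100,282),.068);P('bins frontR',A(463,300),.068)
P('pot backL',B(600,55),.075);P('pot backR',B(708,15),.075)
P('pot frontL out',B(712,285),.06);P('pot frontR out',B(797,252),.06)
d=ctrl.camera('side')
for n,u,v in(('stapler ends',230,268),('stapler',292,265)):P(n,(u,v),0) if 0 else print(n,ray(d,u,v,.03).round(3))
```

```text
cheekL back [0.7411 0.1985 0.06  ]
cheekL front [0.57   0.2068 0.06  ]
cheekR back [ 0.7285 -0.1093  0.06  ]
cheekR front [ 0.5568 -0.1001  0.06  ]
rackfloor frontL [0.5652 0.2147 0.008 ]
rackfloor frontR [ 0.5515 -0.1087  0.008 ]
bins backL [0.7367 0.1639 0.083 ]
bins backR [ 0.7254 -0.0693  0.083 ]
bins frontL [0.5771 0.1719 0.068 ]
bins frontR [ 0.5668 -0.0643  0.068 ]
pot backL [ 0.4605 -0.2333  0.075 ]
pot backR [ 0.4871 -0.3043  0.075 ]
pot frontL out [ 0.3158 -0.3018  0.06  ]
pot frontR out [ 0.3369 -0.3572  0.06  ]
stapler ends [ 0.362 -0.041  0.03 ]
stapler [ 0.499 -0.089  0.03 ]
```

Request:
move_arm --plan '[8.54,-12.36,0,0,0,-1.229,8.54,-12.36,0,0,0,-1.229,8.54,-12.36,0,0,0,-1.229,8.54,-12.36,0,0,0,-1.229,8.54,-12.36,0,0,0,-1.229,8.54,-12.36,0,0,0,-1.229,8.54,-12.36,0,0,0,-1.229,8.54,-12.36,0,0,0,-1.229,8.54,-12.36,0,0,0,-1.229,8.54,-12.36,0,0,0,-1.229]' --grip 0

```text
time_s: 1.45
eef_pos: [0.5736, 0.0162, 0.2313]
eef_rot: [-0.0, 0.723, 0.691, 0.0]
wrist_force: [0.4, 1.1, 0.2]
opening: 0.004
grasp_force: 0.0
```

Request:
move_arm --plan '[1.41,-2.04,0,0,0,0,1.41,-2.04,0,0,0,0,1.41,-2.04,-1,0,0,0,1.41,-2.04,-1,0,0,0]'

```text
time_s: 1.95
eef_pos: [0.6399, -0.0835, 0.1761]
eef_rot: [-0.005, 0.724, 0.69, -0.002]
wrist_force: [-0.2, 0.5, -0.2]
opening: 0.006
grasp_force: 0.0
```

Run:
```python
from h import *
c=cam('wrist','w1.png');print(c['origin'],c['attitude'],c['fx'])
o=ctrl.get_obs();print(o['eef_pos'],o['eef_rot'])
```

```text
[ 0.64653682 -0.01075693  0.31923432] [ 0.14485882  0.98916645 -0.02230791 -0.00824681] 300.99077158332545
[ 0.64141595 -0.08331249  0.17908133] [-0.00258404  0.72325225  0.69057785 -0.00131824]
```

View pics/w1.png

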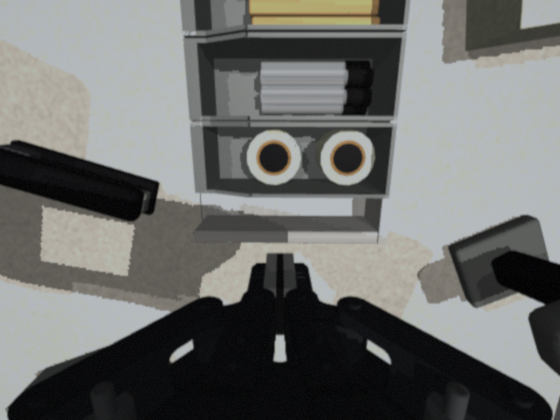

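Run:
```python
from h import *
c=ctrl.camera('wrist')
a=-.046;Rr=np.array([[np.cos(a),np.sin(a)],[-np.sin(a),np.cos(a)]])
for n,u,v,z in(('tapeR front',240,196,.083),('tapeR back',388,195,.083),('tape front R top corner',197,195,.068),('cheekR mid',240,233,.06),('cheekR back',378,234,.06),('tubeL',400,38,.083),('tubeL',240,38,.083),('tip',280,258,.179)):
    p=ray(c,u,v,z);print(n,p.round(4),(Rr@(p[:2]-[.65,.049])).round(4))
```

```text
tapeR front [ 0.6112 -0.0661  0.083 ] [-0.0335 -0.1168]
tapeR back [ 0.7316 -0.0706  0.083 ] [ 0.087  -0.1158]
tape front R top corner [ 0.5717 -0.0671  0.068 ] [-0.0729 -0.1196]
cheekR mid [ 0.6048 -0.1067  0.06  ] [-0.038  -0.1576]
cheekR back [ 0.7326 -0.1132  0.06  ] [ 0.09   -0.1583]
tubeL [0.7335 0.0429 0.083 ] [ 0.0837 -0.0023]
tubeL [0.6207 0.0482 0.083 ] [-0.0292 -0.0022]
tip [ 0.6437 -0.0777  0.179 ] [-0.0004 -0.1268]
```

Request:
move_arm --plan '[0,-0.04,-1.0,0,0,0,0,-0.04,-1.8,0,0,0,0,-0.04,-2.4,0,0,0,0,-0.04,-3.0,0,0,0,0,-0.04,-3.0,0,0,0]'

```text
time_s: 2.68
eef_pos: [0.6426, -0.0847, 0.0312]
eef_rot: [-0.001, 0.723, 0.691, -0.0]
wrist_force: [0.3, 1.1, 0.6]
opening: 0.004
grasp_force: 0.0
```

Request:
move_arm --plan '[0,0.1,0,0,0,0,0.01,0.2,0,0,0,0,0.015,0.3,0,0,0,0,0.02,0.4,0,0,0,0,0.025,0.5,0,0,0,0,0.03,0.6,0,0,0,0]'

```text
time_s: 3.42
eef_pos: [0.647, -0.0585, 0.0344]
eef_rot: [0.003, 0.723, 0.691, 0.0]
wrist_force: [-1.3, -9.3, 2.8]
opening: 0.002
grasp_force: 1.1
```

Request:
move_arm --plan '[0.005,0.1,0,0,0,0,0.01,0.2,0,0,0,0,0.01,0.24,0,0,0,0,0.01,0.24,0,0,0,0]'

```text
time_s: 3.92
eef_pos: [0.6475, -0.0461, 0.0344]
eef_rot: [0.003, 0.723, 0.691, 0.0]
wrist_force: [-1.2, -7.9, 2.6]
opening: 0.004
grasp_force: 1.0
```

Run:
```python
from h import *
c=cam('top');im=np.clip(c['pixels'][:,:,::-1].astype(float)*1.7,0,255).astype(np.uint8)
cv2.imwrite('pics/crop2.png',cv2.resize(im[125:225,205:350],None,fx=5,fy=5,interpolation=cv2.INTER_CUBIC))
```

```text
(no output)
```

View pics/crop2.png

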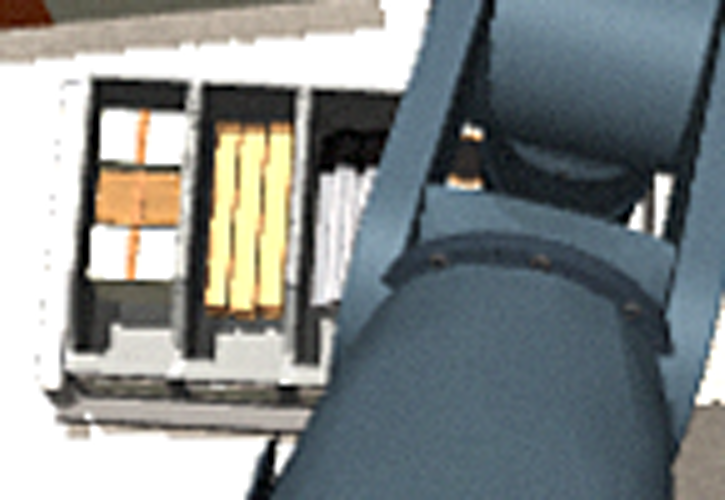

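Request:
move_arm --plan '[0,-0.2,0,0,0,0,-0.02,-0.4,0.8,0,0,0,-0.04,-0.8,1.8,0,0,0,-0.04,-0.8,2.8,0,0,0,-0.04,-0.8,3.2,0,0,0,-0.04,-0.8,3.2,0,0,0]' --grip 32

```text
time_s: 4.72
eef_pos: [0.6441, -0.0838, 0.193]
eef_rot: [0.001, 0.723, 0.691, 0.001]
wrist_force: [0.1, 0.2, -0.3]
opening: 0.372
grasp_force: 0.0
```

Run:
```python
from h import *
import pickle
c=cam('wrist','w2.png');pickle.dump(c,open('w2.pkl','wb'))
o=ctrl.get_obs();print(o['eef_pos'],o['eef_rot'],o['q'])
```

```text
[ 0.64292116 -0.08344057  0.19071912] [-2.40526248e-04  7.23039977e-01  6.90806148e-01  1.37825919e-05] [-3.11906130e-01  3.75838678e-01  1.44760558e+00  2.61576552e-04
  1.31855829e+00 -2.66381996e-01]
```

Request:
move_arm --plan '[-6.26,-4.84,0,0,0,0.396,-6.26,-4.84,0,0,0,0.396,-6.26,-4.84,0,0,0,0.396,-6.26,-4.84,0,0,0,0.396,-6.26,-4.84,0,0,0,0.396,-6.26,-4.84,-0.6,0,0,0.396,-6.26,-4.84,-0.6,0,0,0.396,-6.26,-4.84,-0.6,0,0,0.396,-6.26,-4.84,-0.6,0,0,0.396]'

```text
time_s: 5.9
eef_pos: [0.3304, -0.3248, 0.1602]
eef_rot: [-0.001, 0.573, 0.819, 0.001]
wrist_force: [0.2, -1.2, 0.2]
opening: 0.374
grasp_force: 0.0
```

Run:
```python
from h import *
import pickle
c=cam('wrist','w3.png');pickle.dump(c,open('w3.pkl','wb'))
o=ctrl.get_obs();print(o['eef_pos'],o['eef_rot'])
a=cv2.imread('pics/w2.png')[0:300,150:430];b=cv2.imread('pics/w3.png')
cv2.imwrite('pics/m1.png',np.hstack([cv2.resize(a,(280,300)),cv2.resize(b,None,fx=.928,fy=.928)[:300]]))
print(c['origin'])
```

```text
[ 0.33079567 -0.32489056  0.16070722] [-5.33478548e-04  5.72757269e-01  8.19724721e-01  4.56114590e-04]
[ 0.30710716 -0.25623482  0.30336021]
```

View pics/m1.png

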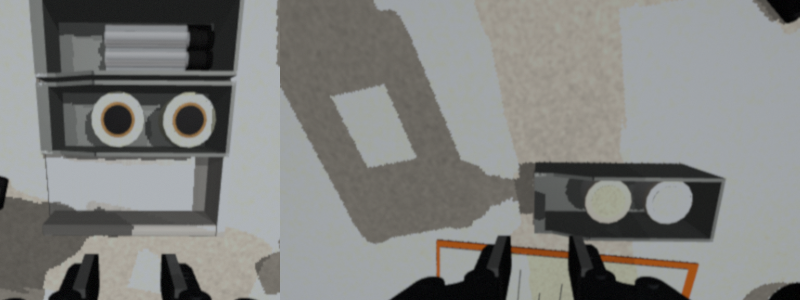

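Run:
```python
from h import *
b=cv2.imread('pics/w3.png');b=np.clip(b.astype(float)*1.5,0,255).astype(np.uint8)
o=cv2.resize(b[165:270,235:435],None,fx=4,fy=4,interpolation=cv2.INTER_CUBIC)
cv2.imwrite('pics/c3.png',o)
```

```text
(no output)
```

View pics/c3.png

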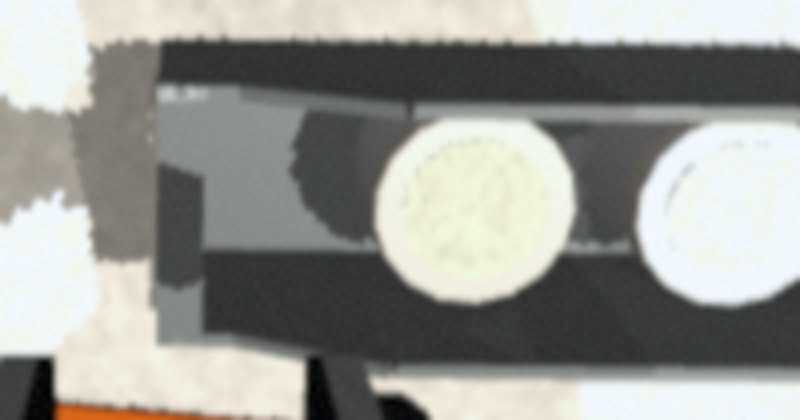

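Run:
```python
from h import *
import pickle
c=pickle.load(open('w3.pkl','rb'))
F=lambda x,y:(235+x/4,165+y/4)
L=ray(c,*F(181,86),.06);Rr=ray(c,*F(180,343),.06)
bl=ray(c,(722-280)/.928,179/.928,.075);br=ray(c,(712-280)/.928,240/.928,.075)
sl=ray(c,*F(800,113),.075);s0=ray(c,*F(415,106),.075);t0=ray(c,*F(390,367),.075);t1=ray(c,*F(800,375),.075)
print(L,Rr,(L+Rr)/2,np.linalg.norm(L-Rr),np.arctan2(-(L-Rr)[0],(L-Rr)[1]))
for a,b in((s0,sl),(t0,t1),(Rr,br),(L,bl)):print(np.arctan2(*(b-a)[[1,0]]),np.linalg.norm(b-a))
c=pickle.load(open('w2.pkl','rb'));a=-.046;Q=np.array([[np.cos(a),np.sin(a)],[-np.sin(a),np.cos(a)]])
for n,u,v,z in(('tapeR front',250,154,.083),('tapeR back',374,155,.083),('tape frontR',193,152,.068),('cheekR f',200,226,.06),('cheekR b',364,226,.06),('cheek front floor',196,212,.008)):
    p=ray(c,u,v,z);print(n,p.round(4),(Q@(p[:2]-[.65,.049])).round(4))
```

```text
[ 0.32476957 -0.3031538   0.06      ] [ 0.34429423 -0.35703152  0.06      ] [ 0.3345319  -0.33009266  0.06      ] 0.05730637125177733 0.3476682943186488
0.33236546790168375 0.07482074899108816
0.32977752134218863 0.0851336018515925
0.34805664400510195 0.15458684748099166
0.3380851692683745 0.15288553480528927
tapeR front [ 0.624  -0.0349  0.083 ] [-0.0221 -0.085 ]
tapeR back [ 0.7267 -0.0403  0.083 ] [ 0.0808 -0.0857]
tape frontR [ 0.5728 -0.0323  0.068 ] [-0.0733 -0.0848]
cheekR f [ 0.5683 -0.1036  0.06  ] [-0.0746 -0.1562]
cheekR b [ 0.7273 -0.1109  0.06  ] [ 0.0845 -0.1562]
cheek front floor [ 0.5506 -0.1042  0.008 ] [-0.0922 -0.1576]
```

Request:
move_arm --plan '[0.07,-0.04,0,0,0,-0.01,0.07,-0.04,-0.8,0,0,-0.01,0.07,-0.04,-1.6,0,0,-0.01,0.07,-0.04,-2.2,0,0,-0.01,0.07,-0.04,-2.75,0,0,-0.01,0.07,-0.04,-2.75,0,0,-0.01]'

```text
time_s: 6.7
eef_pos: [0.3335, -0.3259, 0.0222]
eef_rot: [-0.002, 0.577, 0.817, 0.001]
wrist_force: [0.8, -0.4, -0.9]
opening: 0.374
grasp_force: 0.0
```

Request:
move_arm --plan '[0,0,0,0,0,0,0,0,0,0,0,0,0,0,0,0,0,0,0,0,0,0,0,0]' --grip 0

```text
time_s: 7.2
eef_pos: [0.3345, -0.3287, 0.0251]
eef_rot: [0.001, 0.577, 0.817, -0.0]
wrist_force: [0.7, 2.3, 6.5]
opening: 0.105
grasp_force: 59.7
```

Request:
move_arm --plan '[0,0,0.1,0,0,0,0,0,0.25,0,0,0,0,0,0.5,0,0,0,0,0,0.9,0,0,0,0,0,1.4,0,0,0,0,0,1.9,0,0,0,0,0,2.3,0,0,0,0,0,2.5,0,0,0,0,0,2.5,0,0,0]'

```text
time_s: 8.32
eef_pos: [0.3339, -0.3282, 0.1495]
eef_rot: [0.001, 0.577, 0.817, -0.0]
wrist_force: [-0.2, -0.4, -2.3]
opening: 0.11
grasp_force: 58.5
```

Run:
```python
from h import *
o=ctrl.get_obs();print(o['eef_pos'],o['eef_rot'],o['wrist_force'],o['torque'],o['opening'])
a=cam('wrist')['pixels'];b=cam('side')['pixels']
cv2.imwrite('pics/m2.png',np.hstack([cv2.resize(a[100:400,180:480],(400,400)),cv2.resize(b[200:420,200:420],(400,400))])[:,:,::-1])
```

```text
[ 0.33386998 -0.32823827  0.14949633] [ 6.99646233e-04  5.77289794e-01  8.16538961e-01 -3.59520300e-04] [-0.20093827 -0.39927682 -2.26460238] [-0.06580857  0.18192858  0.00756856] 0.10956981942105912
```

View pics/m2.png

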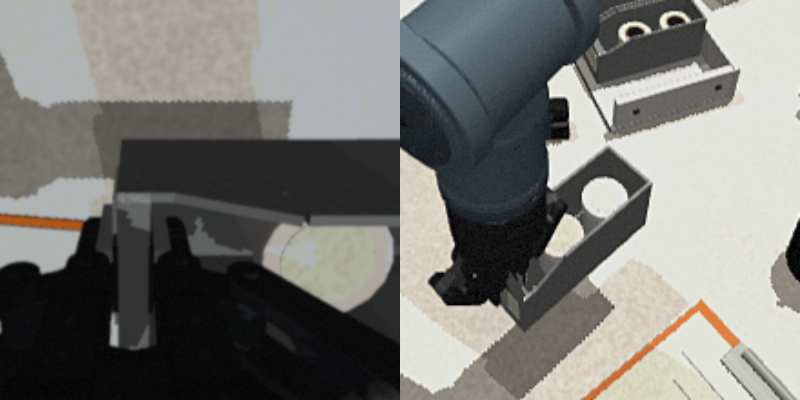

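Request:
move_arm --plan '[0.2,0.24,0,0,0,-0.02,0.57,0.69,0,0,0,-0.05,1.0,1.2,0,0,0,-0.09,1.5,1.8,0,0,0,-0.13,2.0,2.4,0,0,0,-0.175,2.5,3.0,0,0,0,-0.22,3.0,3.6,0,0,0,-0.26,3.45,4.13,0,0,0,-0.3,3.85,4.6,0,0,0,-0.34,4.1,4.9,0,0,0,-0.36]'

```text
time_s: 9.68
eef_pos: [0.5385, -0.0812, 0.1472]
eef_rot: [-0.001, 0.714, 0.7, -0.0]
wrist_force: [-0.3, -0.2, -2.5]
opening: 0.105
grasp_force: 58.7
```

Request:
move_arm --plan '[0.2,0.25,0,0,0,-0.02,0.28,0.36,0,0,0,-0.027,0.3,0.38,0,0,0,-0.027,0.3,0.38,0,0,0,-0.027]'

```text
time_s: 10.18
eef_pos: [0.5533, -0.0642, 0.1484]
eef_rot: [-0.0, 0.724, 0.69, -0.0]
wrist_force: [-0.1, -0.1, -2.0]
opening: 0.109
grasp_force: 58.7
```

Run:
```python
from h import *
import pickle
o=ctrl.get_obs();print(o['eef_pos'],o['eef_rot'],o['wrist_force'],o['opening'])
c=cam('wrist');pickle.dump(c,open('w4.pkl','wb'));b=cam('side')['pixels']
a=np.clip(c['pixels'].astype(float)*1.6,0,255).astype(np.uint8)
a=cv2.resize(a[40:370,200:480],None,fx=1.8,fy=1.8);b=cv2.resize(b[140:300,230:400],(290,273))
o=np.zeros((594,800,3),np.uint8);o[:,:504]=a;o[:273,510:800]=b
cv2.imwrite('pics/m3.png',o[:,:,::-1])
```

```text
[ 0.55329233 -0.06419097  0.14842839] [-3.11930388e-04  7.23571385e-01  6.90249439e-01 -2.55924248e-04] [-0.13976954 -0.09714445 -2.04876253] 0.10914491155684335
```

View pics/m3.png

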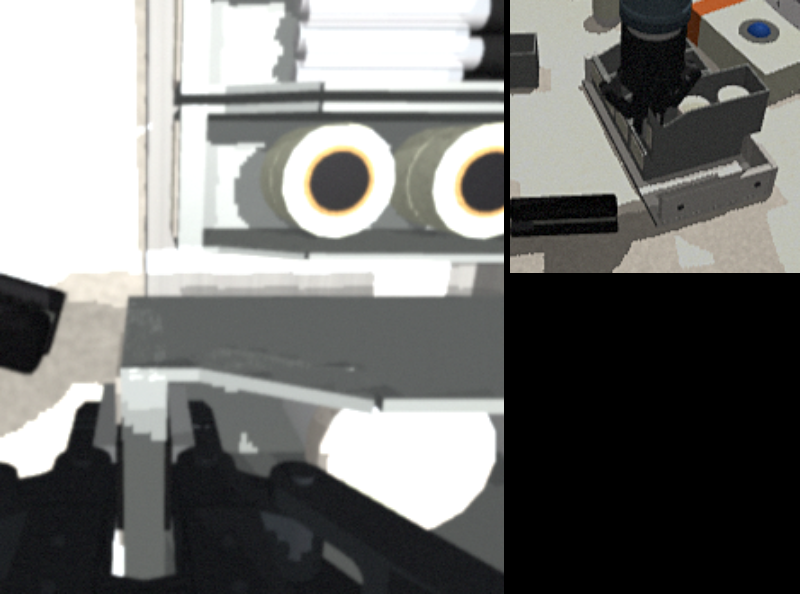

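Run:
```python
from h import *
import pickle
c=pickle.load(open('w4.pkl','rb'));a=-.046;Q=np.array([[np.cos(a),np.sin(a)],[-np.sin(a),np.cos(a)]])
G=lambda x,y:(200+x/1.8,40+y/1.8)
for n,x,y,z in(('potL front top',125,370,.184),('potR front top',113,577,.184),('mid front in',165,372,.184),('potL bot front',127,298,.124),('potL bot far',500,297,.124),('potL top step',383,402,.199),('potL top far',500,402,.199),('tapeR front',185,245,.068),('tapeR step',308,256,.083),('tapeR far',500,258,.083),('tape front L',178,105,.068)):
    p=ray(c,*G(x,y),z);print(n,p.round(4),(Q@(p[:2]-[.65,.049])).round(4))
```

```text
potL front top [ 0.5525 -0.0363  0.184 ] [-0.0934 -0.0897]
potR front top [ 0.5466 -0.0904  0.184 ] [-0.0969 -0.144 ]
mid front in [ 0.5611 -0.0371  0.184 ] [-0.0849 -0.0901]
potL bot front [ 0.5512 -0.0367  0.124 ] [-0.0948 -0.0902]
potL bot far [ 0.6705 -0.0419  0.124 ] [ 0.0246 -0.0899]
potL top step [ 0.6014 -0.0386  0.199 ] [-0.0445 -0.0898]
potL top far [ 0.6233 -0.0397  0.199 ] [-0.0226 -0.0898]
tapeR front [ 0.574  -0.0304  0.068 ] [-0.0722 -0.0828]
tapeR step [ 0.6208 -0.0343  0.083 ] [-0.0254 -0.0845]
tapeR far [ 0.6956 -0.0385  0.083 ] [ 0.0496 -0.0853]
tape front L [0.5726 0.0242 0.068 ] [-0.0761 -0.0283]
```

Request:
move_arm --plan '[0,-0.02,-0.2,0,0,0,0,-0.02,-0.5,0,0,0,0,-0.02,-0.8,0,0,0,0,-0.02,-1.1,0,0,0,0,-0.02,-1.4,0,0,0,0,-0.02,-1.7,0,0,0,0,-0.02,-1.95,0,0,0,0,-0.02,-2.15,0,0,0,0,-0.02,-2.26,0,0,0,0,-0.02,-2.26,0,0,0]'

```text
time_s: 11.52
eef_pos: [0.5536, -0.0648, 0.0355]
eef_rot: [-0.0, 0.724, 0.69, -0.0]
wrist_force: [-0.4, 0.8, -2.6]
opening: 0.107
grasp_force: 58.6
```

Request:
move_arm --plan '[0.1,-0.005,0,0,0,0,0.2,-0.01,0,0,0,0,0.28,-0.014,0,0,0,0,0.34,-0.017,0,0,0,0,0.34,-0.017,0,0,0,0]'

```text
time_s: 12.15
eef_pos: [0.571, -0.0658, 0.0358]
eef_rot: [0.0, 0.723, 0.69, 0.0]
wrist_force: [-0.7, 0.3, -3.0]
opening: 0.11
grasp_force: 58.8
```

Request:
move_arm --plan '[0.02,0,0,0,0,0,0.04,-0.002,0,0,0,0,0.04,-0.002,-0.03,0,0,0,0.04,-0.002,-0.06,0,0,0,0.04,-0.002,-0.06,0,0,0]'

```text
time_s: 12.78
eef_pos: [0.5727, -0.0658, 0.0331]
eef_rot: [-0.0, 0.723, 0.69, -0.0]
wrist_force: [-2.6, 1.0, 2.0]
opening: 0.107
grasp_force: 59.5
```

Request:
move_arm --plan '[0,0,0,0,0,0,0,0,0,0,0,0,0,0,0.05,0,0,0,0,0,0.5,0,0,0,0,0,1.2,0,0,0,0,0,2.0,0,0,0,0,0,3.0,0,0,0,-0.8,0,3.4,0,0,0,-0.8,0,3.4,0,0,0]' --grip 30

```text
time_s: 13.9
eef_pos: [0.5324, -0.066, 0.2051]
eef_rot: [0.002, 0.724, 0.69, 0.001]
wrist_force: [-0.8, 0.1, 0.0]
opening: 0.356
grasp_force: 0.0
```

Run:
```python
from h import *
import pickle
o=ctrl.get_obs();print(o['eef_pos'],o['eef_rot'],o['wrist_force'],o['opening'])
c=cam('wrist');pickle.dump(c,open('w5.pkl','wb'))
a=np.clip(c['pixels'].astype(float)*1.3,0,255).astype(np.uint8)
a=cv2.resize(a[0:300,170:570],None,fx=2,fy=2)
cv2.imwrite('pics/m4.png',a[:,:,::-1])
```

```text
[ 0.53236544 -0.06597627  0.20512056] [0.00164932 0.7235955  0.6902219  0.00074963] [-0.77721297  0.14469159  0.02905663] 0.3555654963982727
```

View pics/m4.png

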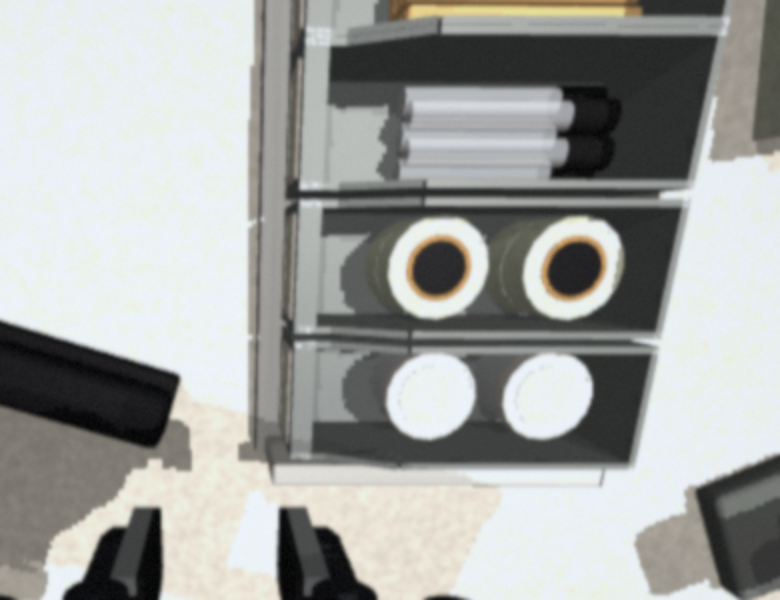

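Run:
```python
from h import *
import pickle
c=pickle.load(open('w5.pkl','rb'));a=-.046;Q=np.array([[np.cos(a),np.sin(a)],[-np.sin(a),np.cos(a)]])
G=lambda x,y:(170+x/2,y/2)
for n,x,y,z in(('tube fL',304,42,.068),('tube fR',300,185,.068),('tape fL',298,205,.068),('tape fR',294,333,.068),('pot fL',293,352,.068),('pot fR',290,457,.068),('tube bR',690,190,.083),('tape bL',689,200,.083),('tape bR',659,335,.083),('pot bL',656,350,.083),('pot bR',633,466,.083),('tube bL',726,25,.083),('cheek f',274,466,.06),('cheek b',606,470,.06),('rack edge',256,440,.008),('rack edge',262,100,.008)):
    p=ray(c,*G(x,y),z);print(n,(Q@(p[:2]-[.65,.049])).round(4))
```

```text
tube fL [-0.0752  0.0318]
tube fR [-0.0747 -0.0225]
tape fL [-0.0753 -0.0307]
tape fR [-0.0751 -0.0865]
pot fL [-0.0752 -0.0954]
pot fR [-0.0749 -0.1477]
tube bR [ 0.0842 -0.0257]
tape bL [ 0.0847 -0.0296]
tape bR [ 0.0841 -0.0855]
pot bL [ 0.0842 -0.0921]
pot bR [ 0.0849 -0.1471]
tube bL [0.0846 0.0334]
cheek f [-0.0818 -0.1554]
cheek b [ 0.0885 -0.158 ]
rack edge [-0.0877 -0.1586]
rack edge [-0.0878  0.0228]
```

```bash
python3 -c "
from bench import ctrl
print(ctrl.hand_in())"
```

```text
the job is handed in; nothing more can be done
None
```

I set the pot bin into the rack directly right of the tape bin (about 63 mm centre to centre) and handed the job in. The last wrist picture shows the pot, tape and tube bins fully back with fronts in line within about 1 mm. The stick and carton bins were last seen square and in line after I slid the row left. The hand-in call returned no verdict.

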